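# Lock the clay extruder barrel into its filling stand

### The arm

A 6-joint arm with a two-finger parallel gripper is mounted at the origin on the work surface. World frame = base frame: x ahead of the robot, y to its left, z up, the work surface at z = 0. Lengths are in m, angles in rad, forces in N, time in s.
With the tool pointing down it reaches from about 0.35 to 0.85 m from the base axis. Payload 8.1 kg.
Tool frame: the origin (TCP) lies at the centre of the arm's flange, where the gripper is bolted on; the fingertips stand 186 mm ahead of it and the grasp point (between the pads) lies 167 mm ahead of it; z points along the fingers, y is the line along which they close (so a half turn about z gives the same grasp; the last joint's range is limited). The gripper opens to 93 mm and grips with 3 to 60 N. Pads are 15 mm wide; open, the fingers measure 128 mm over their backs; the gripper's body (75 mm by 188 mm) begins 65 mm behind the grasp point.
Start: joints at [-1.221, 0.13, 1.488, -0, 1.523, -0.085], TCP at [0.253, -0.544, 0.405] pointing down, gripper open.
Joint ranges: [-2.96, 2.96], [-0.89, 2.26], [0.02, 2.5], [-1.34, 4.48], [0, 2.73], [-2.66, 2.66]. Speed limits (rad/s): [2.39, 2.39, 2.79, 3.14, 3.14, 3.14].

### API

Orientations are given as a rotation vector (axis times angle).
In Python, from plant import robot gives the robot as it stands.
- The arm moves only by the tool apply_moves, never from a script. Its argument "series" is a list of rows, each a list of 2 entries, a list of its own where there are three numbers: the shift along the tool's x, y, z in mm, then the turn, a rotation vector about the tool's x, y, z in rad. A call has 1 to 12 rows; each row shifts and turns the commanded pose from where the row before left it, along the tool's axes as they then stand; what a row does not reach is not made up. A row lasts 1/12 s, in which the tool goes at most 41.7 mm and 7.16 degrees, less where a joint would pass 70% of its speed; a pose out of reach is approached as far as the arm can. A call is refused whole if a number of a shift passes 41.7 or a number of a turn 0.125, either way. A call with a gripper value outside its range is refused whole. "claw" is the opening, from 0 (shut) to 1 (fully open), set as the call begins (left out, the last holds). The fingers move at their own pace and stop on an object; "newtons" is the grip in N (left out, the last holds). Time passes only in rows, so rows that do not move let the fingers close. It gives the time, the measured TCP pose, the force, the opening and the grip force at its end, in the units of the state.
- robot.read_state(): the state, without advancing time (a new reading comes with each control period).
- robot.read_camera(name): name is "side" or "top"; returns (picture, depth): 480x640x3 uint8, blue, green, red; 480x640 float32, m along the optical axis (not along the pixel's ray), 0 where there is no reading.
- robot.calibration(name): a dict with "fx", "fy", "cx", "cy" (pixels), "D" ([k1, k2, p1, p2, k3] as OpenCV has them; the pictures are not rectified), "extrinsics" (4x4, takes a point from world to camera coordinates). Camera axes: x right, y down, z forward; pixel columns grow to the right and rows downward; lengths in m; the calibration is good to about 2 mm. A picture is of the moment at which its call begins. calibration takes no time and is no camera call.
- robot.close_job(): hands the job in; it is judged then, once.
The state is a dict: "t": time; "q": joint angles; "dq": joint speeds; "joint_torque": joint torques, N m; "tool_pos": TCP position; "orientation": TCP orientation; "force": force on the tool from outside, world axes, zero at the start; "wrist_torque": the same for the moment, N m; "opening": finger opening in m; "gripper_force": force on a finger pad.
Only numpy, scipy, OpenCV 4.12 (cv2) and the standard library are available. Lean on these libraries where they do the work, as an engineer would, in place of code of your own. Each camera call takes 0.05 s, during which the arm holds its last target. There are 200 camera calls.

### The job

Set the steel clay-extruder barrel upright on the filling stand's apron and slide it sideways into the slotted plate, flange under the plate, past the sprung roller, until it is pressed firmly home against the black pad of the orange stop (how far the pad stands out is only found by feel); press steadily, never ram or wedge it. Then let go and push the gate by its red knob all the way across the slot behind the barrel. Leave everything else on the bench where it is.

Things in the scene. Friction and masses are not known exactly. Their poses are not given: they have to be found in the camera images.
- extruder: Loose clay-extruder barrel: steel cylinder 40 mm in diameter on an aluminium flange 62 mm in diameter, 6 mm thick, at its lower end; 110 mm tall, dark bore on top, 0.2 to 0.39 kg. Stands on its flange at the start, in one of three spots shared with the white jar and the cup. Origin: centre of the flange's underside; z up the barrel.
- stand: Fixed filling stand, turned up to 0.3 rad. Steel base 12 mm thick, x -135 to 75, y -60 to 120 mm; origin at bench level on the slot's centre line. x points INTO the slot (away from the robot at yaw 0), y to the gate knob's side. Green slotted plate on it: two rails, undersides 21 mm and tops 27 mm above the bench (9 mm over the base for the 6 mm flange; 72 mm wide beneath). Friction varies.
- apron (a point): Point on the bare front part of the stand's base (top 12 mm above the bench) where a barrel stands clear before the slot: stand x -90, y 0 mm. The apron spans stand x -135 to -47 mm.
- slot_mouth (a point): Top of the slotted plate at the mouth of the slot, on its centre line: stand x -35, y 0, 27 mm above the bench. The slot is 43 mm wide (for the 40 mm barrel) and runs from here along +x of the stand; 45-degree lead-in corners reach 12 mm out before it.
- roller_rest (a point): Top centre of the white upright roller at rest: stand x -3, y -17.5, 45 mm above the bench; 16 mm in diameter and tall. It sticks 12 mm into the slot, sprung towards +y: 6 N plus 0.3 N per mm. Pushing the barrel past it (barrel axis from stand x -25 to -3 mm) takes some 4 to 14 N: not yet home. Once past, it keeps the barrel on the pad. A housing 43 mm high lies behind it.
- stop: Rigid stop across the slot: orange block 60 mm wide, 22 deep, 32 tall; axes as the stand; origin: bottom centre of its face towards the mouth, at stand x 45.5, y 0, 27.5 mm up. Before that face sits a black pad, 26 mm square, on an adjusting screw: 8 to 22 mm proud, set anew each time, not measured. Home: barrel wall hard on the pad, pressed with 10 N or more for 0.2 s; over 35 N is ramming.
- gate (a joint): Travel (m) of the aluminium gate bar along the stand's -y: 0 open, 0.055 shut at its end stop; starts at 0 to 0.012. About 2 N of friction; stays where left. Bar 90 mm long, 8 thick, 28.5 to 40.5 mm above the bench, at stand x -30 to -22 mm; leading end at y 27 mm open, -28 mm shut. A barrel that is not in far enough blocks it.
- gate_knob (a point): Top centre of the gate's red knob, an upright post 14 mm in diameter, 34 mm tall above the bar, top 74.5 mm above the bench; at stand x -26 mm, y 105 mm when open and 50 mm when shut. Push it towards the stand's -y.
- glaze_jar: White glaze jar with a blue band, 60 mm wide, 90 mm tall, standing loose. Leave it. Origin: centre of its underside.
- cup: Terracotta cup, 68 mm wide, 80 mm tall, loose. Leave it. Origin: centre of its underside.
- tamper: Wooden tamper about 210 mm long lying on the bench at the right. Leave it.
- die: Brass die ring 60 mm wide, 8 mm thick, lying on the bench at the right. Leave it.
- turning_tool: Turning tool 190 mm long lying at the right. Leave it.
- glaze_brush: Brush 180 mm long lying at the far left. Leave it.
- bowl: Terracotta bowl 150 mm wide at the far edge. Leave it.

How it is judged:
On the way, in this order (a step that is already met when the one before it is completed fails the run):
1. the barrel, upright with its flange under the slotted plate, is pressed home against the pad of the stop with at least 10 N for 0.2 s (x of extruder in the frame of stand above 0.002 m and z of extruder in the frame of stand between 0.009 and 0.0155 m and y of extruder in the frame of stand between -0.005 and 0.005 m and angle between extruder's own z axis and vertical below 0.07 rad and contact force between extruder and stop above 10 N), for 0.2 s.
2. with the barrel home, the gate is pushed shut (x of extruder in the frame of stand above 0.002 m and z of extruder in the frame of stand between 0.009 and 0.0155 m and y of extruder in the frame of stand between -0.005 and 0.005 m and angle between extruder's own z axis and vertical below 0.07 rad and value of joint gate above 0.05 m), for 0.2 s.
At the end, for the whole second after the job is handed in: The barrel stands released and at rest, upright within 4 degrees, flange under the slotted plate on the base, within 5 mm of the slot's centre line, past the roller and still touching the stop's pad; the gate is shut (travel over 50 of 55 mm) (all of step 2 and contact force between extruder and stop above 0.02 N and linear speed of extruder below 0.02 m/s and contact force between extruder and the fingers below 0.1 N).
It fails at once if the barrel is rammed or wedged against the stand (over 60 N) (contact force between extruder and stand above 60 N).
It fails at once if the barrel is rammed against the stop (over 35 N) (contact force between extruder and stop above 35 N).
It fails at once if the barrel is tipped over (angle between extruder's own z axis and vertical above 0.6 rad).
It fails at once if another thing on the bench is moved more than 25 mm (distance of any of glaze_jar, cup, tamper, die, turning_tool, glaze_brush, bowl from where it was at the start of the episode above 0.025 m).
It also fails if it takes over 70 s, if anything falls off the work surface, if the arm or the gripper's body presses on something with over 40 N, if the wrist force passes 120 N, or if a joint passes its speed limit or range.

## Working session

There is one attempt and no reset: what is moved stays moved. The work goes in short steps, Python scripts to look and compute and a tool call to move; the robot and the scene stay as the last step left them, time stands still between calls to the robot, and variables do not carry over. Pictures are saved under pics/ and viewed, at most 12 in all, crops included, and the job is handed in when it is done.

Besides the shell and the picture viewer there is one more tool, called in YAML: its name, and indented under it one key for each argument. apply_moves: Moves the arm, as the interface text tells. Its arguments: {"type":"object","properties":{"series":{"type":"array"},"claw":{"type":"number"},"newtons":{"type":"number"}},"required":["series"]}

```bash
mkdir -p pics; cat > h.py <<'E'
import numpy as np, cv2
from scipy.spatial.transform import Rotation as R
from plant import robot
def cal(n):
    c=robot.calibration(n); K=np.array([[c['fx'],0,c['cx']],[0,c['fy'],c['cy']],[0,0,1.]]); return K,np.array(c['D'],float),np.array(c['extrinsics'],float)
def onplane(n,px,z):
    K,D,T=cal(n); p=cv2.undistortPoints(np.array(px,float).reshape(-1,1,2),K,D).reshape(-1,2)
    d=np.c_[p,np.ones(len(p))]@T[:3,:3]; o=-T[:3,:3].T@T[:3,3]
    return o+d*((z-o[2])/d[:,2])[:,None]
def cloud(n,depth):
    v,u=np.nonzero(depth>0); K,D,T=cal(n); p=cv2.undistortPoints(np.c_[u,v].astype(float).reshape(-1,1,2),K,D).reshape(-1,2)
    z=depth[v,u][:,None]; P=(np.c_[p,np.ones(len(p))]*z-T[:3,3])@T[:3,:3]
    W=np.zeros(depth.shape+(3,)); W[v,u]=P; return W
E
python3 - <<'E'
from h import *
for n in('top','side'):
    im,d=robot.read_camera(n); cv2.imwrite(f'pics/{n}0.png',im); np.savez(f'{n}0.npz',im=im,d=d)
    K,D,T=cal(n); print(n,K[0,0],D,-T[:3,:3].T@T[:3,3],T[2,:3],(d>0).mean())
s=robot.read_state(); print(s)
E
```

```text
top 543.2870769030609 [-0.10926484  0.          0.          0.          0.        ] [ 0.45357485 -0.07663813  1.3191654 ] [ 0.12822607  0.00413571 -0.99173634] 0.995986328125
side 526.7065946649133 [-0.14224043  0.          0.          0.          0.        ] [ 0.56355186 -0.81433398  0.95893979] [ 0.03747995  0.63712514 -0.76984856] 0.995966796875
{'t': 0.1, 'q': array([-1.22137745e+00,  1.31106905e-01,  1.48914431e+00, -7.79430869e-06,
        1.52297308e+00, -8.54062325e-02]), 'dq': array([-0.00018917, -0.0004171 , -0.00241882, -0.0007223 , -0.00066069,
        0.00141682]), 'joint_torque': array([ 1.21348927e-03, -5.61341000e+01, -4.93094695e+01,  7.70786544e-02,
        2.91476317e-02, -9.77859031e-05]), 'tool_pos': array([ 0.25270066, -0.54397809,  0.4037937 ]), 'orientation': array([-3.06605739e+00, -6.77305423e-01,  3.49291119e-04]), 'force': array([ 0.38594541, -0.37242252, -0.92240525]), 'wrist_torque': array([ 0.01811066, -0.00713577,  0.00596657]), 'gripper_force': 0.0, 'opening': 0.09282774969083367}
```

View pics/top0.png

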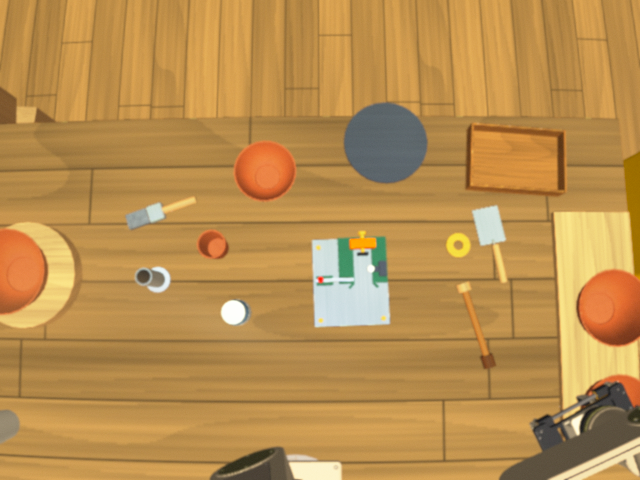

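View pics/side0.png

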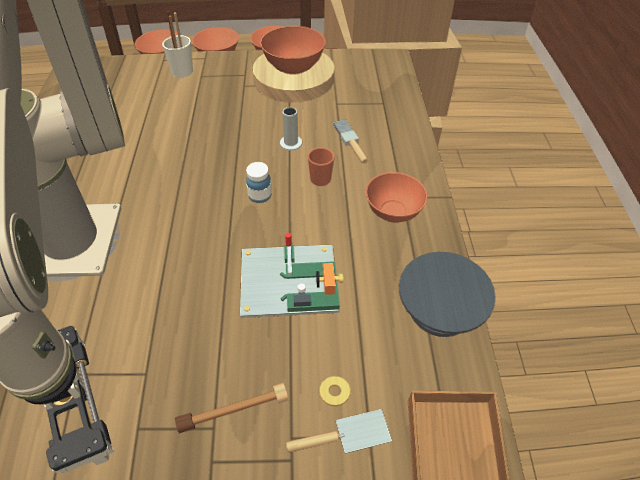

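The top view shows the barrel at about (150,278), the jar at (234,312), the cup at (213,243), and the stand's base with corners near (312,241), (385,237), (389,324) and (315,327). The gate knob is at (320,280). The side view agrees, with the barrel at (290,125).

```bash
cat > m.py <<'E'
from h import *
for n,box in(('top',(225,340,300,400)),('side',(235,330,230,350))):
    f=np.load(n+'0.npz'); im=f['im']; d=f['d']; W=cloud(n,d)
    hsv=cv2.cvtColor(im,cv2.COLOR_BGR2HSV)
    m=((hsv[...,0]>40)&(hsv[...,0]<140)).astype(np.uint8); k=np.zeros_like(m); k[box[0]:box[1],box[2]:box[3]]=1; m*=k
    m=cv2.morphologyEx(m,cv2.MORPH_CLOSE,np.ones((9,9)))
    c=max(cv2.findContours(m,0,2)[0],key=cv2.contourArea); 
    P=onplane(n,c.reshape(-1,2),0.012)
    r=cv2.minAreaRect((P[:,:2]*1000).astype(np.float32)); print(n,'base',r,np.round(cv2.boxPoints(r),1).tolist())
    def cen(mask,name,z):
        q,l,st,ce=cv2.connectedComponentsWithStats(mask.astype(np.uint8)); i=1+np.argmax(st[1:,4]); w=W[l==i]
        print(name,ce[i],st[i,4],np.round(onplane(n,ce[i:i+1],z)*1000,1),'depth med',np.round(np.median(w,0)*1000,1),'zmax',w[:,2].max())
    b=k>0
    if n=='top':b=b.copy()
    bb=np.zeros_like(m); bb[box[0]:box[1],box[2]:box[3]]=1; bb=bb>0
    H,S,V=cv2.split(hsv)
    cen(bb&((H<6)|(H>172))&(S>170),'red',0.0745)
    cen(bb&(H>8)&(H<19)&(S>200)&(V>200),'orange',0.0595)
    # tall things by depth
    X,Y,Z=W[...,0],W[...,1],W[...,2]
    q=(X>.3)&(X<.65)&(Y>.1)&(Y<.55)&(Z>.04)&(Z<.2)
    N,l,st,ce=cv2.connectedComponentsWithStats(q.astype(np.uint8))
    for i in range(1,N):
        if st[i,4]>40:
            w=W[l==i]; zt=np.percentile(w[:,2],95); t=w[w[:,2]>zt-.012]
            (cx,cy),rr=cv2.minEnclosingCircle((t[:,:2]*1000).astype(np.float32)); print('obj',ce[i].round(),st[i,4],zt.round(4),'circ',round(cx,1),round(cy,1),round(rr,1),'mean all',w.mean(0).round(4))
    print('bench z',np.median(Z[(X>.4)&(X<.6)&(Y>-.3)&(Y<.3)]))
E
python3 m.py
```

```text
top base ((534.5090942382812, -133.31253051757812), (210.11941528320312, 177.33477783203125), 1.7182925939559937) [[426.79998779296875, -47.79999923706055], [432.20001220703125, -225.10000610351562], [642.2000122070312, -218.8000030517578], [636.9000244140625, -41.5]]
red [320.05263158 279.21052632] 19 [[534.8 -61.3  74.5]] depth med [535.3 -61.1  74.4] zmax 0.07674191139904302
orange [353.   244.52] 25 [[ 616.4 -138.5   59.5]] depth med [ 610.8 -136.3   59. ] zmax 0.06456193359728092
obj [210. 243.] 338 0.0835 circ 618.4 191.8 34.0 mean all [0.6208 0.1948 0.0687]
obj [ 70. 275.] 302 0.0502 circ 549.0 548.7 63.2 mean all [0.5492 0.542  0.046 ]
obj [148. 277.] 405 0.1143 circ 540.3 338.1 21.0 mean all [0.5391 0.3318 0.0972]
obj [235. 312.] 580 0.094 circ 460.1 136.7 27.0 mean all [0.4603 0.132  0.0834]
bench z 0.002301571356267743
side base ((532.9365234375, -132.65057373046875), (210.70816040039062, 183.93096923828125), 1.6298463344573975) [[425.0, -43.70000076293945], [430.20001220703125, -227.60000610351562], [640.9000244140625, -221.60000610351562], [635.5999755859375, -37.70000076293945]]
red [288.05660377 239.98113208] 53 [[534.4 -78.1  74.5]] depth med [534.  -67.5  61.5] zmax 0.07587251459761514Traceback (most recent call last):
  File "m.py", line 18, in <module>
    cen(bb&(H>8)&(H<19)&(S>200)&(V>200),'orange',0.0595)
    ~~~^^^^^^^^^^^^^^^^^^^^^^^^^^^^^^^^^^^^^^^^^^^^^^^^^
  File "m.py", line 11, in cen
    q,l,st,ce=cv2.connectedComponentsWithStats(mask.astype(np.uint8)); i=1+np.argmax(st[1:,4]); w=W[l==i]
                                                                           ~~~~~~~~~^^^^^^^^^^
    return _wrapfunc(a, 'argmax', axis=axis, out=out, **kwds)
    return bound(*args, **kwds)
ValueError: attempt to get argmax of an empty sequence
```

```bash
python3 - <<'E'
from h import *
a=np.load('top0.npz')['im'][220:340,100:400]; a=cv2.resize(a,(750,300),interpolation=cv2.INTER_CUBIC)
b=np.load('side0.npz')['im'][90:330,225:355]; b=cv2.resize(b[:],(162,300),interpolation=cv2.INTER_CUBIC)
b1=cv2.resize(np.load('side0.npz')['im'][225:325,230:355],(375,300),interpolation=cv2.INTER_CUBIC)
b2=cv2.resize(np.load('side0.npz')['im'][95:215,225:350],(375,300),interpolation=cv2.INTER_CUBIC)
cv2.imwrite('pics/c0.png',np.vstack([a,np.hstack([b1,b2])]))
E
```

```text
(no output)
```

View pics/c0.png

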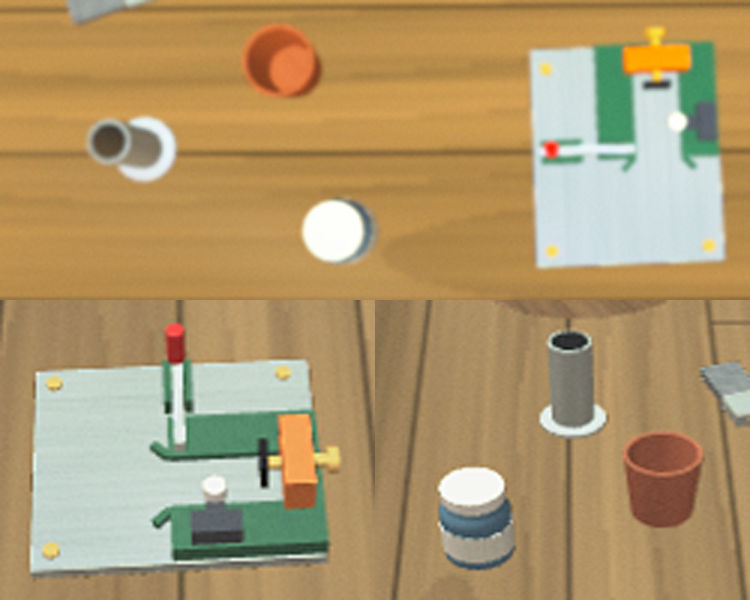

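The crop shows the barrel with its flange at about (157,280) in the full top view. The stand's black pad sits in front of the orange block, the roller is white, and the gate is nearly open. The yaw is about 0.03 rad. Next I'll refine the barrel position and the stand's centre line, and work out the tool axes.

```bash
cat > m2.py <<'E'
from h import *
for n in('top','side'):
    f=np.load(n+'0.npz'); im=f['im']; W=cloud(n,f['d']); X,Y,Z=np.moveaxis(W,2,0)
    hsv=cv2.cvtColor(im,cv2.COLOR_BGR2HSV); H,S,V=cv2.split(hsv)
    def box(r): b=np.zeros(H.shape,bool); b[r[0]:r[1],r[2]:r[3]]=1; return b
    def big(m):
        q,l,st,ce=cv2.connectedComponentsWithStats(m.astype(np.uint8)); i=1+np.argmax(st[1:,4]); return (l==i),ce[i],st[i,4]
    b=box((262,296,130,178) if n=='top' else (98,158,272,308))
    # bore: dark
    m,c,a=big(b&(V<85)); print(n,'bore',c,a,(onplane(n,[c],.108)*1000).round(1))
    m,c,a=big(b&(S<60)&(V>170)); cn=max(cv2.findContours(m.astype(np.uint8),0,2)[0],key=cv2.contourArea)
    P=onplane(n,cv2.convexHull(cn).reshape(-1,2),.006)[:,:2]*1000
    print(n,'flange',c,a,[np.round(x,1) for x in cv2.minEnclosingCircle(P.astype(np.float32))])
    # rim by depth
    q=b&(Z>.1)&(Z<.13); (x,y),r=cv2.minEnclosingCircle((W[q][:,:2]*1000).astype(np.float32)); print('rim',round(x,1),round(y,1),round(r,1))
    # stand parts
    b=box((230,255,340,385) if n=='top' else (255,300,315,350))
    m,c,a=big(b&(H>5)&(H<22)&(S>190)&(V>180)&(Z>.05)&(Z<.07)); print('stop top',c,a,(onplane(n,[c],.0595)*1000).round(1))
    b=box((260,275,363,378) if n=='top' else (280,296,294,310))
    m,c,a=big(b&(S<40)&(V>215)); print('roller',c,a,(onplane(n,[c],.045)*1000).round(1))
    g=box((225,340,300,400) if n=='top' else (235,330,230,350))&(H>60)&(H<95)&(S>100)
    N,l,st,ce=cv2.connectedComponentsWithStats(g.astype(np.uint8))
    for i in range(1,N):
        if st[i,4]>120:
            cn=cv2.findContours((l==i).astype(np.uint8),0,2)[0][0].reshape(-1,2); r=cv2.minAreaRect((onplane(n,cn,.027)[:,:2]*1000).astype(np.float32)); print('rail',ce[i].round(),st[i,4],np.round(r[0],1),np.round(r[1],1),round(r[2],2))
s=robot.read_state(); print(R.from_rotvec(s['orientation']).as_matrix().round(3))
E
python3 m2.py
```

```text
top bore [143.67241379 274.0862069 ] 58 [[545.6 337.8 108. ]]
top flange [159.18531469 280.47202797] 286 [array([540., 349.]), np.float64(42.7)]
rim 540.3 338.1 21.0
stop top [362.70850202 242.76923077] 247 [[ 620.4 -161.3   59.5]]
roller [367.33802817 267.15492958] 142 [[ 564.4 -172.3   45. ]]
rail [345. 259.] 455 [ 589.6 -121.8] [31.1 89. ] 89.48
rail [379. 251.] 260 [ 603.6 -200.2] [65.  31.1] 1.72
side bore [289.22033898 111.13559322] 59 [[539.3 340.3 108. ]]
side flange [290.38333333 143.56666667] 120 [array([539.8, 337.5]), np.float64(31.6)]
rim 538.3 333.9 23.9Traceback (most recent call last):
  File "m2.py", line 18, in <module>
    m,c,a=big(b&(H>5)&(H<22)&(S>190)&(V>180)&(Z>.05)&(Z<.07)); print('stop top',c,a,(onplane(n,[c],.0595)*1000).round(1))
          ~~~^^^^^^^^^^^^^^^^^^^^^^^^^^^^^^^^^^^^^^^^^^^^^^^^
  File "m2.py", line 7, in big
    q,l,st,ce=cv2.connectedComponentsWithStats(m.astype(np.uint8)); i=1+np.argmax(st[1:,4]); return (l==i),ce[i],st[i,4]
                                                                        ~~~~~~~~~^^^^^^^^^^
    return _wrapfunc(a, 'argmax', axis=axis, out=out, **kwds)
    return bound(*args, **kwds)
ValueError: attempt to get argmax of an empty sequence
```

apply_moves:
  series:
    - [[26.3,-28.3,0],[0,0,0]]
    - [[26.3,-28.3,0],[0,0,0]]
    - [[26.3,-28.3,0],[0,0,0]]
    - [[26.3,-28.3,0],[0,0,0]]
    - [[26.3,-28.3,0],[0,0,0]]
    - [[26.3,-28.3,0],[0,0,0]]
    - [[26.3,-28.3,0],[0,0,0]]
    - [[26.3,-28.3,0],[0,0,0]]
    - [[26.3,-28.3,0],[0,0,0]]
    - [[26.3,-28.3,0],[0,0,0]]
    - [[26.3,-28.3,0],[0,0,0]]
    - [[26.3,-28.3,0],[0,0,0]]
  claw: 1

```text
t: 1.1
tool_pos: [0.3958, -0.1013, 0.4046]
orientation: [3.068, 0.677, 0.0]
force: [1.6, -0.6, 0.5]
opening: 0.0929
gripper_force: 0.0
```

apply_moves:
  series:
    - [[26.3,-28.3,0],[0,0,0]]
    - [[26.3,-28.3,0],[0,0,0]]
    - [[26.3,-28.3,0],[0,0,0]]
    - [[26.3,-28.3,0],[0,0,0]]
    - [[26.3,-28.3,0],[0,0,0]]
    - [[26.3,-28.3,0],[0,0,0]]
    - [[26.3,-28.3,0],[0,0,0]]
    - [[26.3,-28.3,0],[0,0,0]]
    - [[26.3,-28.3,0],[0,0,0]]
    - [[26.3,-28.3,0],[0,0,0]]
    - [[26.3,-28.3,0],[0,0,0]]
    - [[26.3,-28.3,0],[0,0,0]]

```text
t: 2.1
tool_pos: [0.5392, 0.3397, 0.4039]
orientation: [3.067, 0.678, -0.001]
force: [0.4, 0.2, 0.8]
opening: 0.0929
gripper_force: 0.0
```

apply_moves:
  series:
    - [[0,0,0],[0,0,0.1015]]
    - [[0,0,0],[0,0,0.1015]]
    - [[0,0,0],[0,0,0.1015]]
    - [[0,0,0],[0,0,0.1015]]
    - [[0,0,0],[0,0,0]]
    - [[0,0,0],[0,0,0]]

```text
t: 2.6
tool_pos: [0.539, 0.3377, 0.4042]
orientation: [3.141, 0.05, -0.001]
force: [0.2, 0.3, -0.4]
opening: 0.0931
gripper_force: 0.0
```

```bash
cat > st.py <<'E'
from h import *
def st():
    s=robot.read_state(); M=R.from_rotvec(s['orientation']).as_matrix()
    print('t',s['t'],'pos',(s['tool_pos']*1000).round(1),'yaw',np.arctan2(M[1,0],M[0,0]).round(4),'z',M[:,2].round(3),'F',s['force'].round(1),'op',round(s['opening']*1000,1),s['gripper_force'],'q',s['q'].round(2)); return s,M
if __name__=='__main__':st()
E
python3 st.py
```

```text
t 2.6 pos [539.  337.7 404.2] yaw 0.032 z [-0.001 -0.    -1.   ] F [ 0.2  0.3 -0.4] op 93.1 0.0 q [ 0.48  0.23  1.38 -0.    1.53  2.02]
```

apply_moves:
  series:
    - [[1,0,29.5],[0,0,0]]
    - [[0,0,29.5],[0,0,0]]
    - [[0,0,29.5],[0,0,0]]
    - [[0,0,29.5],[0,0,0]]
    - [[0,0,29.5],[0,0,0]]
    - [[0,0,29.5],[0,0,0]]
    - [[0,0,0],[0,0,0]]
    - [[0,0,0],[0,0,0]]

```text
t: 3.27
tool_pos: [0.5391, 0.3371, 0.2259]
orientation: [3.139, 0.049, -0.007]
force: [0.0, 0.2, 1.2]
opening: 0.0927
gripper_force: 0.0
```

```bash
python3 - <<'E'
from st import *
st()
im,d=robot.read_camera('side'); cv2.imwrite('pics/g1.png',cv2.resize(im[60:200,220:380],(640,560),interpolation=cv2.INTER_CUBIC))
E
```

```text
t 3.2667 pos [539.1 337.1 225.9] yaw 0.031 z [-0.004 -0.002 -1.   ] F [0.  0.2 1.2] op 92.7 0.0 q [ 0.48  0.37  1.54 -0.    1.23  2.02]
```

View pics/g1.png

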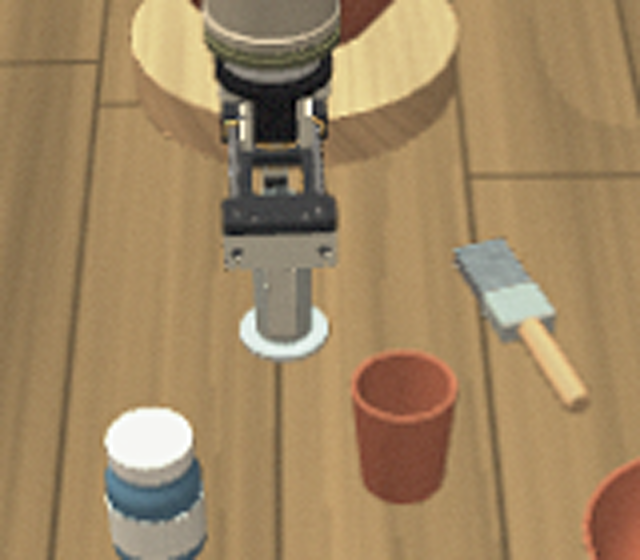

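The picture shows the near finger at crop (280,250), in line with the barrel at (283,310). The flange is clear of the fingers, so I'll grip.

apply_moves:
  series:
    - [[0,0,0],[0,0,0]]
    - [[0,0,0],[0,0,0]]
    - [[0,0,0],[0,0,0]]
    - [[0,0,0],[0,0,0]]
    - [[0,0,0],[0,0,0]]
    - [[0,0,0],[0,0,0]]
    - [[0,0,0],[0,0,0]]
    - [[0,0,0],[0,0,0]]
  claw: 0
  newtons: 45

```text
t: 3.98
tool_pos: [0.5401, 0.3377, 0.2277]
orientation: [3.141, 0.045, -0.0]
force: [0.5, 0.6, 0.2]
opening: 0.0444
gripper_force: 0.0
```

```bash
python3 st.py
```

```text
t 3.9833 pos [540.1 337.7 227.7] yaw 0.0289 z [-0. -0. -1.] F [0.5 0.6 0.2] op 44.4 0.0 q [ 0.48  0.37  1.54 -0.    1.23  2.02]
```

apply_moves:
  series:
    - [[0,0,0],[0,0,0]]
    - [[0,0,0],[0,0,0]]
    - [[0,0,0],[0,0,0]]
    - [[0,0,-5],[0,0,0]]
    - [[0,0,-15],[0,0,0]]
    - [[0,0,-25],[0,0,0]]
    - [[0,0,-25],[0,0,0]]
    - [[0,0,-25],[0,0,0]]
    - [[0,0,-15],[0,0,0]]
    - [[0,0,0],[0,0,0]]
    - [[0,0,0],[0,0,0]]

```text
t: 4.9
tool_pos: [0.5403, 0.338, 0.3384]
orientation: [-3.14, -0.045, -0.002]
force: [-0.2, -0.2, -3.3]
opening: 0.0397
gripper_force: 45.0
```

```bash
python3 st.py
```

```text
t 4.9 pos [540.3 338.  338.4] yaw 0.0289 z [ 0.002  0.001 -1.   ] F [-0.2 -0.2 -3.3] op 39.7 44.98935520648956 q [0.48 0.27 1.46 0.   1.42 2.02]
```

apply_moves:
  series:
    - [[-2,12,0],[0,0,0]]
    - [[-4,24,0],[0,0,0]]
    - [[-5,32,0],[0,0,0]]
    - [[-5,32,0],[0,0,0]]
    - [[-5,32,0],[0,0,0]]
    - [[-5,32,0],[0,0,0]]
    - [[-5,32,0],[0,0,0]]
    - [[-5,32,0],[0,0,0]]
    - [[-5,32,0],[0,0,0]]
    - [[-5,32,0],[0,0,0]]
    - [[-5,32,0],[0,0,0]]
    - [[-5,32,0],[0,0,0]]

```text
t: 5.9
tool_pos: [0.4927, -0.0215, 0.3353]
orientation: [-3.141, -0.045, 0.006]
force: [1.1, 1.4, -3.2]
opening: 0.0397
gripper_force: 45.0
```

apply_moves:
  series:
    - [[-5,32,0],[0,0,0]]
    - [[-5,32,0],[0,0,0]]
    - [[-5,32,0],[0,0,0]]
    - [[-5,30,0],[0,0,0]]
    - [[-4,18,0],[0,0,0]]
    - [[0,0,0],[0,0,0]]
    - [[0,0,0],[0,0,0]]
    - [[0,0,0],[0,0,0]]

```text
t: 6.57
tool_pos: [0.4738, -0.164, 0.3361]
orientation: [-3.14, -0.044, 0.004]
force: [0.4, 0.4, -1.8]
opening: 0.0395
gripper_force: 45.0
```

```bash
python3 - <<'E'
from st import *
st()
im,d=robot.read_camera('side'); cv2.imwrite('pics/a1.png',cv2.resize(im[130:340,180:390],(600,600),interpolation=cv2.INTER_CUBIC)); np.savez('a1.npz',im=im,d=d)
im,d=robot.read_camera('top'); np.savez('a1t.npz',im=im,d=d)
E
```

```text
t 6.5667 pos [ 473.8 -164.   336.1] yaw 0.0282 z [-0.002  0.002 -1.   ] F [ 0.4  0.4 -1.8] op 39.5 44.98929440975189 q [-0.44 -0.09  1.84  0.    1.4   1.11]
```

View pics/a1.png

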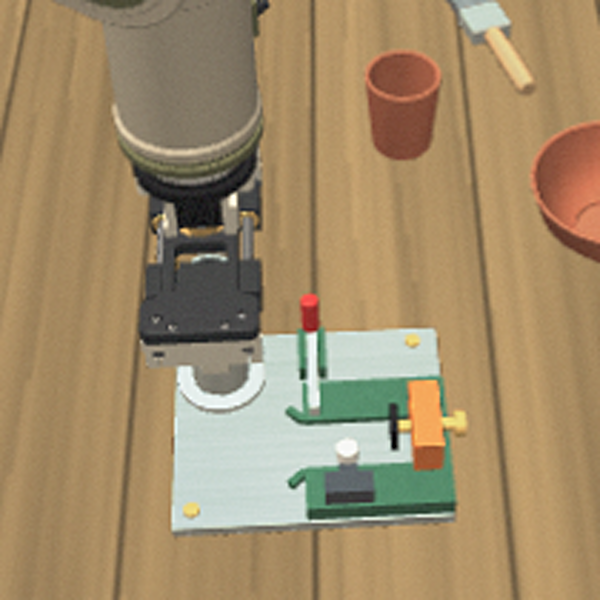

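The barrel hangs upright over the apron, flange at crop (222,385). The slot mouth is at crop (295,445). I'll lower it to contact.

apply_moves:
  series:
    - [[0,0,20],[0,0,0]]
    - [[0,0,25],[0,0,0]]
    - [[0,0,25],[0,0,0]]
    - [[0,0,15],[0,0,0]]
    - [[0,0,7],[0,0,0]]
    - [[0,0,0],[0,0,0]]
    - [[0,0,0],[0,0,0]]
    - [[0,0,0],[0,0,0]]
    - [[0,0,0],[0,0,0]]

```text
t: 7.42
tool_pos: [0.4753, -0.1645, 0.2474]
orientation: [3.14, 0.046, 0.004]
force: [0.2, -0.6, -2.7]
opening: 0.0396
gripper_force: 45.0
```

apply_moves:
  series:
    - [[0,0,1],[0,0,0]]
    - [[0,0,1],[0,0,0]]
    - [[0,0,0],[0,0,0]]
    - [[0,0,0],[0,0,0]]

```text
t: 7.75
tool_pos: [0.4745, -0.1644, 0.2438]
orientation: [3.141, 0.045, 0.0]
force: [-0.3, -0.2, -2.5]
opening: 0.0397
gripper_force: 45.0
```

apply_moves:
  series:
    - [[0,0,1],[0,0,0]]
    - [[0,0,0],[0,0,0]]
    - [[0,0,0],[0,0,0]]

```text
t: 8.0
tool_pos: [0.4745, -0.1643, 0.2426]
orientation: [-3.141, -0.045, 0.0]
force: [-0.7, 0.1, -3.1]
opening: 0.0395
gripper_force: 45.0
```

```bash
python3 st.py
```

```text
t 8.0 pos [ 474.5 -164.3  242.6] yaw 0.0287 z [-0.  0. -1.] F [-0.7  0.1 -3.1] op 39.5 44.98929798603058 q [-0.44  0.01  1.92  0.    1.21  1.11]
```

apply_moves:
  series:
    - [[0,0,1],[0,0,0]]
    - [[0,0,1],[0,0,0]]
    - [[0,0,0],[0,0,0]]
    - [[0,0,0],[0,0,0]]

```text
t: 8.33
tool_pos: [0.4745, -0.1643, 0.2406]
orientation: [-3.141, -0.045, 0.0]
force: [1.0, 0.5, -3.2]
opening: 0.0398
gripper_force: 45.0
```

apply_moves:
  series:
    - [[0,0,1],[0,0,0]]
    - [[0,0,0],[0,0,0]]
    - [[0,0,0],[0,0,0]]

```text
t: 8.58
tool_pos: [0.4745, -0.1644, 0.2397]
orientation: [-3.141, -0.045, 0.0]
force: [0.6, 0.5, -2.9]
opening: 0.0394
gripper_force: 45.0
```

apply_moves:
  series:
    - [[0,0,0.5],[0,0,0]]
    - [[0,0,0],[0,0,0]]
    - [[0,0,0],[0,0,0]]

```text
t: 8.83
tool_pos: [0.4746, -0.1644, 0.2396]
orientation: [3.141, 0.045, 0.0]
force: [-2.5, 0.1, 2.0]
opening: 0.0398
gripper_force: 45.0
```

apply_moves:
  series:
    - [[0,0,-1.0],[0,0,0]]
    - [[5,0,0],[0,0,0]]
    - [[10,0,0],[0,0,0]]
    - [[10,0,0],[0,0,0]]
    - [[7,0,0],[0,0,0]]
    - [[3,0,0],[0,0,0]]
    - [[0,0,0],[0,0,0]]
    - [[0,0,0],[0,0,0]]

```text
t: 9.5
tool_pos: [0.5095, -0.1632, 0.24]
orientation: [-3.141, -0.046, 0.001]
force: [0.2, -0.5, -3.9]
opening: 0.0392
gripper_force: 45.0
```

apply_moves:
  series:
    - [[3,0,0],[0,0,0]]
    - [[3,0,0],[0,0,0]]
    - [[2,0,0],[0,0,0]]
    - [[0,0,0],[0,0,0]]
    - [[0,0,0],[0,0,0]]

```text
t: 9.92
tool_pos: [0.5176, -0.1631, 0.2403]
orientation: [3.141, 0.045, -0.0]
force: [0.7, 0.4, -2.8]
opening: 0.0394
gripper_force: 45.0
```

```bash
python3 - <<'E'
from st import *
st()
im,d=robot.read_camera('side'); a=cv2.resize(im[200:330,220:350],(560,560),interpolation=cv2.INTER_CUBIC); cv2.imwrite('pics/a2.png',a)
im,d=robot.read_camera('top'); np.savez('a2t.npz',im=im,d=d)
E
```

```text
t 9.9167 pos [ 517.6 -163.1  240.3] yaw 0.0289 z [-0. -0. -1.] F [ 0.7  0.4 -2.8] op 39.4 44.989373087882996 q [-0.4   0.12  1.81 -0.    1.21  1.14]
```

View pics/a2.png

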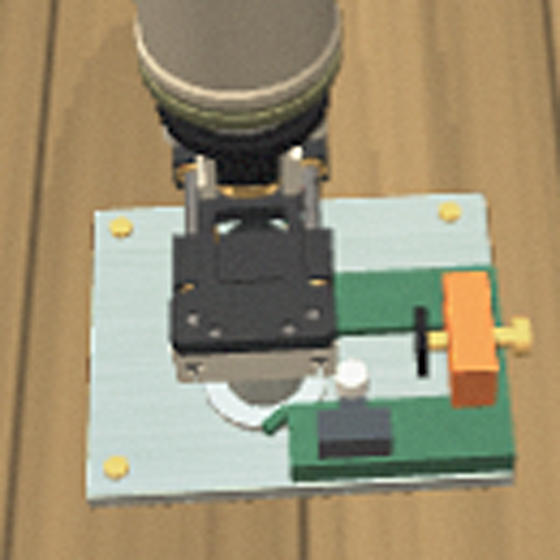

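The flange front is going under the plate, crop (260,410) next to the lead-in corner, with no side force. I'll go on in small steps.

apply_moves:
  series:
    - [[1.5,0,0],[0,0,0]]
    - [[1.5,0,0],[0,0,0]]
    - [[1.5,0,0],[0,0,0]]
    - [[1.5,0,0],[0,0,0]]
    - [[0,0,0],[0,0,0]]

```text
t: 10.43
tool_pos: [0.5238, -0.1631, 0.2403]
orientation: [3.141, 0.045, 0.0]
force: [0.4, -1.0, -4.2]
opening: 0.0401
gripper_force: 45.0
```

apply_moves:
  series:
    - [[1.5,0,0],[0,0,0]]
    - [[1.5,0,0],[0,0,0]]
    - [[1.5,0,0],[0,0,0]]
    - [[1.5,0,0],[0,0,0]]
    - [[0,0,0],[0,0,0]]

```text
t: 10.85
tool_pos: [0.5297, -0.1631, 0.2402]
orientation: [3.141, 0.045, -0.0]
force: [-0.8, -4.1, -4.2]
opening: 0.0397
gripper_force: 45.0
```

apply_moves:
  series:
    - [[1.5,0,0],[0,0,0]]
    - [[1.5,0,0],[0,0,0]]
    - [[1.5,0,0],[0,0,0]]
    - [[1.5,0,0],[0,0,0]]
    - [[0,0,0],[0,0,0]]

```text
t: 11.27
tool_pos: [0.5356, -0.1629, 0.2402]
orientation: [3.141, 0.045, -0.0]
force: [-1.6, -4.1, -4.0]
opening: 0.0397
gripper_force: 45.0
```

apply_moves:
  series:
    - [[0,0.6,0],[0,0,0]]
    - [[0,0,0],[0,0,0]]
    - [[0,0,0],[0,0,0]]

```text
t: 11.52
tool_pos: [0.5356, -0.1631, 0.2402]
orientation: [-3.141, -0.045, -0.0]
force: [-1.0, -1.4, -4.1]
opening: 0.0397
gripper_force: 45.0
```

apply_moves:
  series:
    - [[1.5,0,0],[0,0,0]]
    - [[1.5,0,0],[0,0,0]]
    - [[1.5,0,0],[0,0,0]]
    - [[0,0,0],[0,0,0]]
    - [[0,0,0],[0,0,0]]

```text
t: 11.93
tool_pos: [0.5401, -0.1629, 0.2403]
orientation: [-3.141, -0.045, 0.0]
force: [-2.3, -1.9, -1.3]
opening: 0.0396
gripper_force: 45.0
```

apply_moves:
  series:
    - [[1,0,0],[0,0,0]]
    - [[1,0,0],[0,0,0]]
    - [[1,0,0],[0,0,0]]
    - [[0,0,0],[0,0,0]]
    - [[0,0,0],[0,0,0]]

```text
t: 12.35
tool_pos: [0.5421, -0.1629, 0.24]
orientation: [-3.141, -0.045, 0.005]
force: [-9.9, -0.9, 3.9]
opening: 0.0395
gripper_force: 45.0
```

apply_moves:
  series:
    - [[1,0,0],[0,0,0]]
    - [[1,0,0],[0,0,0]]
    - [[1,0,0],[0,0,0]]
    - [[0,0,0],[0,0,0]]
    - [[0,0,0],[0,0,0]]

```text
t: 12.77
tool_pos: [0.545, -0.1628, 0.2398]
orientation: [-3.141, -0.045, 0.006]
force: [-10.3, -1.1, 2.7]
opening: 0.0393
gripper_force: 45.0
```

apply_moves:
  series:
    - [[1,0,0],[0,0,0]]
    - [[1,0,0],[0,0,0]]
    - [[1,0,0],[0,0,0]]
    - [[0,0,0],[0,0,0]]
    - [[0,0,0],[0,0,0]]

```text
t: 13.18
tool_pos: [0.5472, -0.1628, 0.2399]
orientation: [-3.14, -0.045, 0.01]
force: [-16.8, -1.4, 9.3]
opening: 0.0397
gripper_force: 45.0
```

```bash
python3 st.py
```

```text
t 13.1833 pos [ 547.2 -162.8  239.9] yaw 0.0289 z [-0.007  0.001 -1.   ] F [-16.8  -1.4   9.3] op 39.7 44.99215543270111 q [-0.38  0.2   1.73 -0.    1.22  1.16]
```

apply_moves:
  series:
    - [[0,0,-0.4],[0,0,0]]
    - [[1,0,0],[0,0,0]]
    - [[1,0,0],[0,0,0]]
    - [[0,0,0],[0,0,0]]
    - [[0,0,0],[0,0,0]]

```text
t: 13.6
tool_pos: [0.5494, -0.1627, 0.2398]
orientation: [-3.14, -0.045, 0.009]
force: [-13.4, -1.4, 4.4]
opening: 0.0392
gripper_force: 45.0
```

apply_moves:
  series:
    - [[1,0,0],[0,0,0]]
    - [[1,0,0],[0,0,0]]
    - [[1,0,0],[0,0,0]]
    - [[0,0,0],[0,0,0]]
    - [[0,0,0],[0,0,0]]

```text
t: 14.02
tool_pos: [0.5527, -0.1626, 0.2398]
orientation: [-3.141, -0.046, 0.008]
force: [-10.6, -1.9, 2.2]
opening: 0.0397
gripper_force: 45.0
```

apply_moves:
  series:
    - [[1,0,0],[0,0,0]]
    - [[1,0,0],[0,0,0]]
    - [[1,0,0],[0,0,0]]
    - [[0,0,0],[0,0,0]]
    - [[0,0,0],[0,0,0]]

```text
t: 14.43
tool_pos: [0.556, -0.1625, 0.2398]
orientation: [-3.141, -0.045, 0.006]
force: [-6.5, -1.1, 0.0]
opening: 0.0391
gripper_force: 45.0
```

```bash
python3 st.py
```

```text
t 14.4333 pos [ 556.  -162.5  239.8] yaw 0.0289 z [-0.004  0.001 -1.   ] F [-6.5 -1.1  0. ] op 39.1 44.9927294254303 q [-0.37  0.22  1.7  -0.    1.22  1.17]
```

apply_moves:
  series:
    - [[1.5,0,0],[0,0,0]]
    - [[1.5,0,0],[0,0,0]]
    - [[1.5,0,0],[0,0,0]]
    - [[1,0,0],[0,0,0]]
    - [[0,0,0],[0,0,0]]

```text
t: 14.85
tool_pos: [0.5618, -0.1623, 0.2398]
orientation: [-3.141, -0.045, 0.005]
force: [-5.7, -1.9, -2.4]
opening: 0.0398
gripper_force: 45.0
```

apply_moves:
  series:
    - [[1,0,0],[0,0,0]]
    - [[1,0,0],[0,0,0]]
    - [[1,0,0],[0,0,0]]
    - [[0,0,0],[0,0,0]]

```text
t: 15.18
tool_pos: [0.5649, -0.1622, 0.2399]
orientation: [-3.141, -0.045, 0.004]
force: [-4.2, -0.9, -2.8]
opening: 0.0397
gripper_force: 45.0
```

apply_moves:
  series:
    - [[1,0,0],[0,0,0]]
    - [[1,0,0],[0,0,0]]
    - [[0,0,0],[0,0,0]]
    - [[0,0,0],[0,0,0]]

```text
t: 15.52
tool_pos: [0.567, -0.1621, 0.2399]
orientation: [-3.141, -0.045, 0.003]
force: [-4.4, -1.5, -3.4]
opening: 0.0397
gripper_force: 45.0
```

apply_moves:
  series:
    - [[1,0,0],[0,0,0]]
    - [[1,0,0],[0,0,0]]
    - [[0,0,0],[0,0,0]]
    - [[0,0,0],[0,0,0]]

```text
t: 15.85
tool_pos: [0.5692, -0.1621, 0.24]
orientation: [-3.141, -0.045, 0.002]
force: [-3.7, -1.6, -5.9]
opening: 0.0396
gripper_force: 45.0
```

apply_moves:
  series:
    - [[0.8,0,0],[0,0,0]]
    - [[0.7,0,0],[0,0,0]]
    - [[0,0,0],[0,0,0]]

```text
t: 16.1
tool_pos: [0.5709, -0.162, 0.2401]
orientation: [-3.141, -0.045, 0.001]
force: [-2.0, -1.6, -9.3]
opening: 0.0397
gripper_force: 45.0
```

apply_moves:
  series:
    - [[0.8,0,0],[0,0,0]]
    - [[0.7,0,0],[0,0,0]]
    - [[0,0,0],[0,0,0]]

```text
t: 16.35
tool_pos: [0.5726, -0.162, 0.2403]
orientation: [-3.141, -0.045, -0.0]
force: [-1.7, -0.1, -10.7]
opening: 0.0395
gripper_force: 45.0
```

apply_moves:
  series:
    - [[0,0,0.6],[0,0,0]]
    - [[0,0,0],[0,0,0]]
    - [[0,0,0],[0,0,0]]

```text
t: 16.6
tool_pos: [0.5729, -0.1619, 0.2403]
orientation: [-3.141, -0.045, -0.002]
force: [-0.1, -0.3, -8.2]
opening: 0.0392
gripper_force: 45.0
```

apply_moves:
  series:
    - [[0.8,0,0],[0,0,0]]
    - [[0.7,0,0],[0,0,0]]
    - [[0,0,0],[0,0,0]]

```text
t: 16.85
tool_pos: [0.5736, -0.162, 0.2402]
orientation: [-3.141, -0.045, 0.003]
force: [-7.8, 1.3, -2.0]
opening: 0.0399
gripper_force: 45.0
```

apply_moves:
  series:
    - [[0.8,0,0],[0,0,0]]
    - [[0.7,0,0],[0,0,0]]
    - [[0,0,0],[0,0,0]]

```text
t: 17.1
tool_pos: [0.5743, -0.162, 0.2403]
orientation: [-3.141, -0.045, 0.007]
force: [-14.6, 1.4, 2.5]
opening: 0.0396
gripper_force: 45.0
```

apply_moves:
  series:
    - [[0.8,0,0],[0,0,0]]
    - [[0.6,0,0],[0,0,0]]
    - [[0,0,0],[0,0,0]]
    - [[0,0,0],[0,0,0]]

```text
t: 17.43
tool_pos: [0.5749, -0.1621, 0.2403]
orientation: [-3.14, -0.045, 0.011]
force: [-21.5, 2.1, 7.1]
opening: 0.0396
gripper_force: 45.0
```

```bash
python3 st.py
```

```text
t 17.4333 pos [ 574.9 -162.1  240.3] yaw 0.0287 z [-0.007  0.001 -1.   ] F [-21.5   2.1   7.1] op 39.6 44.99189078807831 q [-0.36  0.26  1.65 -0.    1.24  1.18]
```

apply_moves:
  series:
    - [[0.5,0,0],[0,0,0]]
    - [[0,0,0],[0,0,0]]
    - [[0,0,0],[0,0,0]]
    - [[0,0,0],[0,0,0]]
    - [[0,0,0],[0,0,0]]
    - [[0,0,0],[0,0,0]]

```text
t: 17.93
tool_pos: [0.5751, -0.1621, 0.2402]
orientation: [-3.14, -0.045, 0.013]
force: [-24.1, 2.1, 9.6]
opening: 0.0391
gripper_force: 45.0
```

```bash
python3 - <<'E'
from st import *
st()
im,d=robot.read_camera('side'); a=cv2.resize(im[200:330,220:350],(560,560),interpolation=cv2.INTER_CUBIC); cv2.imwrite('pics/a3.png',a)
im,d=robot.read_camera('top'); np.savez('a3t.npz',im=im,d=d)
E
```

```text
t 17.9333 pos [ 575.1 -162.1  240.2] yaw 0.0286 z [-0.008  0.001 -1.   ] F [-24.1   2.1   9.6] op 39.1 44.99203383922577 q [-0.36  0.26  1.65 -0.    1.24  1.18]
```

View pics/a3.png

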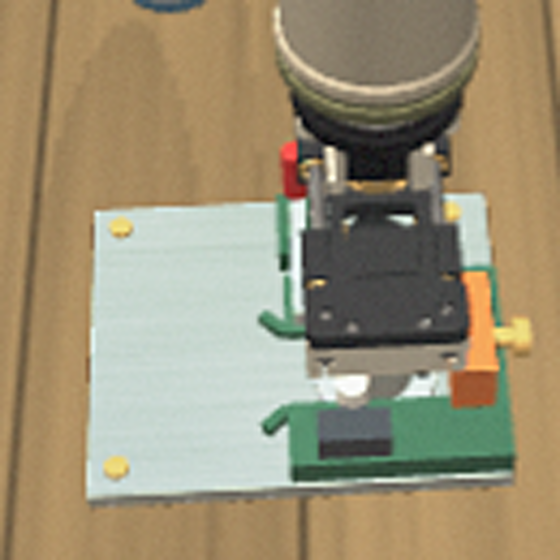

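The barrel is past the roller (white, at crop (348,385)) and up against the stop with about 24 N, which it held for over 0.4 s. I'll open the gripper and rise.

apply_moves:
  series:
    - [[0,0,0],[0,0,0]]
    - [[0,0,0],[0,0,0]]
    - [[0,0,0],[0,0,0]]
    - [[0,0,0],[0,0,0]]
    - [[0,0,0],[0,0,0]]
    - [[0,0,0],[0,0,0]]
    - [[0,0,0],[0,0,0]]
  claw: 0.8

```text
t: 18.62
tool_pos: [0.5776, -0.162, 0.2402]
orientation: [3.141, 0.045, 0.001]
force: [0.0, -0.3, -0.5]
opening: 0.0741
gripper_force: 0.0
```

apply_moves:
  series:
    - [[-2,0,-10],[0,0,0]]
    - [[0,0,-25],[0,0,0]]
    - [[0,0,-25],[0,0,0]]
    - [[0,0,-25],[0,0,0]]
    - [[0,0,-25],[0,0,0]]
    - [[0,0,-10],[0,0,0]]
    - [[0,0,0],[0,0,0]]
    - [[0,0,0],[0,0,0]]

```text
t: 19.28
tool_pos: [0.5754, -0.1621, 0.3601]
orientation: [3.141, 0.045, 0.001]
force: [-0.5, -0.2, -1.0]
opening: 0.0742
gripper_force: 0.0
```

```bash
python3 - <<'E'
from st import *
st()
im,d=robot.read_camera('side'); cv2.imwrite('pics/a4.png',cv2.resize(im[200:330,220:350],(560,560),interpolation=cv2.INTER_CUBIC))
hsv=cv2.cvtColor(im,cv2.COLOR_BGR2HSV);H,S,V=cv2.split(hsv); m=((H<6)|(H>172))&(S>170); m[:225]=0;m[250:]=0;m[:,:280]=0;m[:,300:]=0
W=cloud('side',d); print('knob',(W[m].max(0)*1000).round(1),(np.median(W[m],0)*1000).round(1),m.sum())
E
```

```text
t 19.2833 pos [ 575.4 -162.1  360.1] yaw 0.0288 z [ 0.001 -0.    -1.   ] F [-0.5 -0.2 -1. ] op 74.2 0.0 q [-0.36  0.15  1.55 -0.    1.44  1.18]
knob [534.4 -55.4  76.8] [531.5 -66.4  66.3] 32
```

View pics/a4.png

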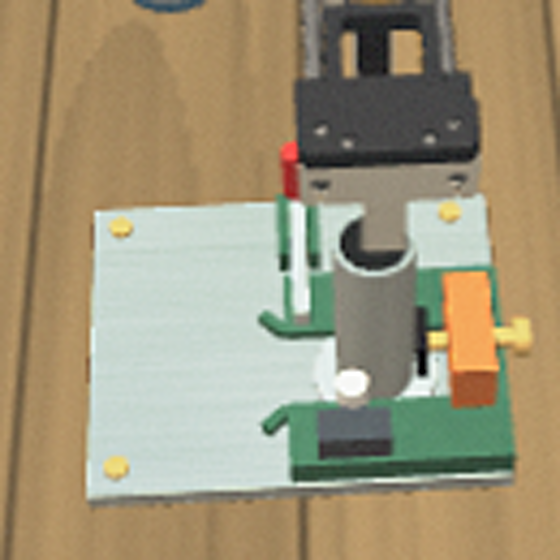

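The barrel stands upright against the black pad, crop (375,310) and (422,340). The gate is still open, with the knob at crop (290,170). I'll close the fingers and move to the far side of the knob.

apply_moves:
  series:
    - [[-3,-10,0],[0,0,0]]
    - [[-6,-25,0],[0,0,0]]
    - [[-7,-25,0],[0,0,0]]
    - [[-7,-25,0],[0,0,0]]
    - [[-7,-25,0],[0,0,0]]
    - [[-5,-25,0],[0,0,0]]
    - [[-2,-10,0],[0,0,0]]
    - [[0,0,0],[0,0,0]]
    - [[0,0,0],[0,0,0]]
  claw: 0
  newtons: 20

```text
t: 20.08
tool_pos: [0.534, -0.0179, 0.359]
orientation: [3.141, 0.048, -0.002]
force: [0.5, -0.0, 0.4]
opening: 0.019
gripper_force: 0.0
```

apply_moves:
  series:
    - [[0,0,15],[0,0,0]]
    - [[0,0,25],[0,0,0]]
    - [[0,0,25],[0,0,0]]
    - [[0,0,25],[0,0,0]]
    - [[0,0,18],[0,0,0]]
    - [[0,0,8],[0,0,0]]
    - [[0,0,0],[0,0,0]]
    - [[0,0,0],[0,0,0]]

```text
t: 20.75
tool_pos: [0.5345, -0.019, 0.2442]
orientation: [3.141, 0.044, -0.001]
force: [0.0, -0.3, 0.9]
opening: 0.0004
gripper_force: 0.0
```

```bash
python3 - <<'E'
from st import *
st()
im,d=robot.read_camera('side'); cv2.imwrite('pics/a5.png',cv2.resize(im[180:320,220:360],(560,560),interpolation=cv2.INTER_CUBIC))
E
```

```text
t 20.75 pos [534.5 -19.  244.2] yaw 0.0279 z [-0. -0. -1.] F [ 0.  -0.3  0.9] op 0.4 0.0 q [-0.13  0.09  1.83 -0.    1.22  1.41]
```

View pics/a5.png

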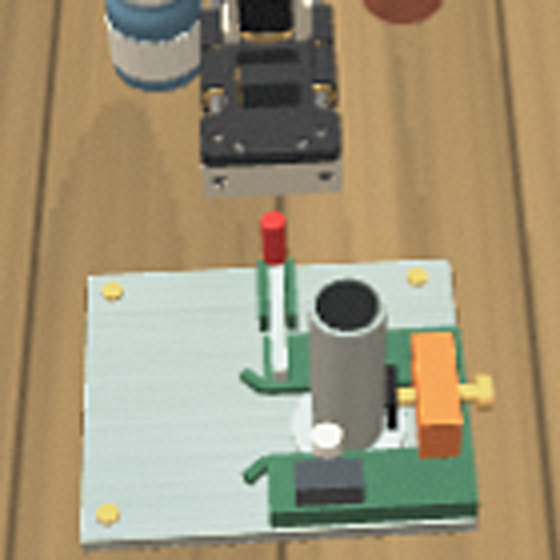

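The fingers are closed behind the red knob, knob at crop (274,235) and finger above it at (272,180), in line. I'll push slowly.

apply_moves:
  series:
    - [[0,5,0],[0,0,0]]
    - [[0,5,0],[0,0,0]]
    - [[0,4,0],[0,0,0]]
    - [[0,3,0],[0,0,0]]
    - [[0,3,0],[0,0,0]]
    - [[0,3,0],[0,0,0]]
    - [[0,3,0],[0,0,0]]
    - [[0,3,0],[0,0,0]]
    - [[0,3,0],[0,0,0]]
    - [[0,3,0],[0,0,0]]
    - [[0,0,0],[0,0,0]]

```text
t: 21.72
tool_pos: [0.5354, -0.0536, 0.2441]
orientation: [3.141, 0.045, 0.0]
force: [0.6, 0.3, 0.7]
opening: 0.0003
gripper_force: 0.3
```

apply_moves:
  series:
    - [[0,3,0],[0,0,0]]
    - [[0,3,0],[0,0,0]]
    - [[0,3,0],[0,0,0]]
    - [[0,3,0],[0,0,0]]
    - [[0,3,0],[0,0,0]]
    - [[0,3,0],[0,0,0]]
    - [[0,0,0],[0,0,0]]

```text
t: 22.3
tool_pos: [0.5358, -0.0718, 0.244]
orientation: [3.141, 0.045, 0.0]
force: [-0.1, 0.4, 0.4]
opening: 0.001
gripper_force: 0.2
```

```bash
python3 st.py
```

```text
t 22.3 pos [535.8 -71.8 244. ] yaw 0.0284 z [ 0. -0. -1.] F [-0.1  0.4  0.4] op 1.0 0.1747479708865285 q [-0.23  0.11  1.82 -0.    1.22  1.31]
```

apply_moves:
  series:
    - [[0,3,0],[0,0,0]]
    - [[0,3,0],[0,0,0]]
    - [[0,3,0],[0,0,0]]
    - [[0,2,0],[0,0,0]]
    - [[0,2,0],[0,0,0]]
    - [[0,0,0],[0,0,0]]

```text
t: 22.8
tool_pos: [0.5361, -0.0846, 0.244]
orientation: [3.141, 0.045, -0.0]
force: [0.7, 0.6, 0.9]
opening: 0.0005
gripper_force: 0.3
```

```bash
python3 - <<'E'
from st import *
st()
im,d=robot.read_camera('side'); a=cv2.resize(im[180:320,220:360],(560,560),interpolation=cv2.INTER_CUBIC)
cv2.imwrite('pics/a6.png',a)
E
```

```text
t 22.8 pos [536.1 -84.6 244. ] yaw 0.0285 z [-0. -0. -1.] F [0.7 0.6 0.9] op 0.5 0.31010136008262634 q [-0.25  0.12  1.81 -0.    1.22  1.29]
```

View pics/a6.png

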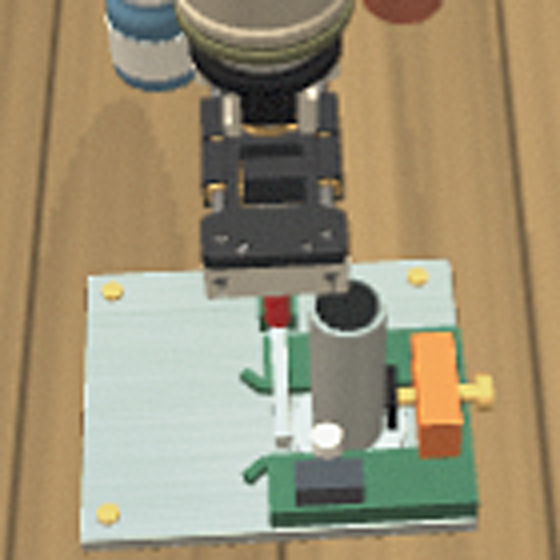

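The gate's leading end, crop (283,437), is nearly across and the barrel hasn't moved. I'll finish up to the end stop.

apply_moves:
  series:
    - [[0,1.5,0],[0,0,0]]
    - [[0,1.5,0],[0,0,0]]
    - [[0,1,0],[0,0,0]]
    - [[0,0,0],[0,0,0]]
    - [[0,0,0],[0,0,0]]

```text
t: 23.27
tool_pos: [0.5362, -0.0882, 0.2439]
orientation: [3.141, 0.045, -0.0]
force: [-0.8, 0.9, -0.6]
opening: 0.0
gripper_force: 0.5
```

apply_moves:
  series:
    - [[0,1,0],[0,0,0]]
    - [[0,1,0],[0,0,0]]
    - [[0,0,0],[0,0,0]]
    - [[0,0,0],[0,0,0]]

```text
t: 23.6
tool_pos: [0.5363, -0.0902, 0.244]
orientation: [3.141, 0.045, -0.0]
force: [-0.2, 1.0, -0.4]
opening: 0.0004
gripper_force: 0.7
```

apply_moves:
  series:
    - [[0,1,0],[0,0,0]]
    - [[0,1,0],[0,0,0]]
    - [[0,0,0],[0,0,0]]
    - [[0,0,0],[0,0,0]]

```text
t: 23.93
tool_pos: [0.5364, -0.0923, 0.244]
orientation: [3.141, 0.045, -0.0]
force: [-0.1, 1.8, 0.6]
opening: 0.0006
gripper_force: 0.7
```

```bash
python3 st.py
```

```text
t 23.9333 pos [536.4 -92.3 244. ] yaw 0.0287 z [-0. -0. -1.] F [-0.1  1.8  0.6] op 0.6 0.6588583253324032 q [-0.26  0.12  1.8  -0.    1.22  1.28]
```

apply_moves:
  series:
    - [[0,1,0],[0,0,0]]
    - [[0,1,0],[0,0,0]]
    - [[0,1,0],[0,0,0]]
    - [[0,0,0],[0,0,0]]
    - [[0,0,0],[0,0,0]]

```text
t: 24.35
tool_pos: [0.5365, -0.0938, 0.244]
orientation: [-3.138, -0.046, 0.001]
force: [-0.5, 10.4, 2.9]
opening: 0.0003
gripper_force: 5.5
```

```bash
python3 - <<'E'
from st import *
st()
im,d=robot.read_camera('side'); a=cv2.resize(im[240:300,270:330],(600,600),interpolation=cv2.INTER_CUBIC)
np.savez('a7.npz',im=im,d=d); cv2.imwrite('pics/a7.png',a)
E
```

```text
t 24.35 pos [536.5 -93.8 244. ] yaw 0.0292 z [-0.     0.003 -1.   ] F [-0.5 10.4  2.9] op 0.3 5.539196580648422 q [-0.27  0.12  1.8   0.    1.22  1.27]
```

View pics/a7.png

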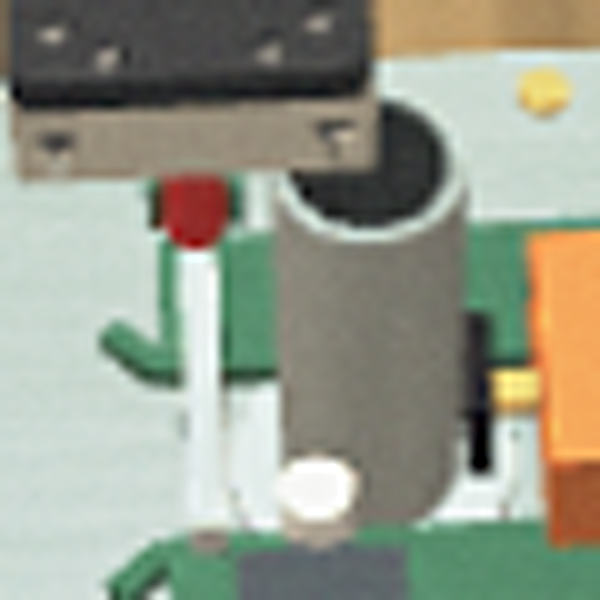

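The push force rose to 10 N at the end stop. The bar now spans the slot onto the far rail, at crop (205,540), and the barrel is on the black pad. I'll back off, rise, check the gate and hand in.

apply_moves:
  series:
    - [[0,-5,0],[0,0,0]]
    - [[0,-10,0],[0,0,0]]
    - [[0,-10,0],[0,0,0]]
    - [[0,0,-20],[0,0,0]]
    - [[0,0,-30],[0,0,0]]
    - [[0,0,-30],[0,0,0]]
    - [[0,-20,-20],[0,0,0]]
    - [[0,-30,0],[0,0,0]]
    - [[0,0,0],[0,0,0]]
    - [[0,0,0],[0,0,0]]
    - [[0,0,0],[0,0,0]]

```text
t: 25.32
tool_pos: [0.5341, -0.0199, 0.3436]
orientation: [3.141, 0.047, -0.001]
force: [1.0, -0.4, -0.8]
opening: 0.0006
gripper_force: 0.0
```

```bash
python3 - <<'E'
from st import *
st()
im,d=robot.read_camera('side'); W=cloud('side',d)
H,S,V=cv2.split(cv2.cvtColor(im,cv2.COLOR_BGR2HSV)); m=((H<6)|(H>172))&(S>170); m[:235]=0;m[275:]=0;m[:,:270]=0;m[:,300:]=0
p=W[m]*1000; t=p[p[:,2]>70]
f=lambda P:((P-[564.5,-162])@R.from_euler('z',.029).as_matrix()[:2,:2]).round(1)
print('knob top stand xy',f(t[:,:2].mean(0)),len(t))
X,Y,Z=np.moveaxis(W,2,0); b=(Z>.105)&(Z<.135)&(X>.53)&(X<.62)&(Y<-.12)&(Y>-.2); print('rim stand xy',f(W[b][:,:2].mean(0)*1000),b.sum())
E
```

```text
t 25.3167 pos [534.1 -19.9 343.6] yaw 0.0299 z [-0.001 -0.001 -1.   ] F [ 1.  -0.4 -0.8] op 0.6 0.0 q [-0.13 -0.01  1.75 -0.    1.41  1.41]
knob top stand xy [-27.4  46.4] 27
rim stand xy [ 8.4 -4.4] 339
```

```bash
python3 -c "
from plant import robot
print(robot.close_job())"
```

```text
the job is handed in; nothing more can be done
None
```

I handed the job in at about 25 s, but the hand-in gave no verdict: the barrel was pressed home on the pad at about 24 N and released, the gate is pushed to its end stop, and I saw nothing else on the bench disturbed.

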